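# Pop a glazed tile from its nest and stop it on the slide

## Robot

A 6-joint arm with a two-finger parallel gripper is mounted at the origin on the work surface. World frame = base frame: x ahead of the robot, y to its left, z up, the work surface at z = 0. Lengths are in m, angles in rad, forces in N, time in s.
With the tool pointing down it reaches from about 0.35 to 0.775 m from the base axis. Payload 7.3 kg.
Tool frame: the origin (TCP) lies midway between the tips of the shut fingers; the grasp point (between the pads) lies 19 mm behind it; z points along the fingers, y is the line along which they close (so a half turn about z gives the same grasp; the last joint's range is limited). The gripper opens to 92 mm and grips with 3 to 60 N. Pads are 19 mm wide; open, the fingers measure 130 mm over their backs; the gripper's body (75 mm by 190 mm) begins 47 mm behind the grasp point.
Start: joints at [-1.323, 0.342, 1.524, -0, 1.275, -0.146], TCP at [0.201, -0.485, 0.227] pointing down, gripper open.
Joint ranges: [-2.53, 2.53], [-0.77, 2.02], [0.04, 2.7], [-1, 4.14], [0.28, 2.66], [-3.11, 3.11]. Speed limits (rad/s): [2.57, 2.57, 3.14, 3.14, 3.14, 3.14].

## Interface

Orientations are given as [roll, pitch, yaw] about the fixed x, y, z axes, in that order (R = Rz(yaw) Ry(pitch) Rx(roll)).
In Python, from cell import monitor, vision, workorder gives the robot as it stands.
- The arm moves only by the tool move_arm, never from a script. Its argument "rows" is a list of rows, each a list of 5 numbers: the shift along the world's x, y, z in mm, then the turn about the world's z in rad, then the closure, from -1 (fully open) to 1 (shut). A call has 1 to 12 rows; each row shifts and turns the commanded pose from where the row before left it; what a row does not reach is not made up. A row lasts 1/10 s, in which the tool goes at most 50 mm and 8.59 degrees, less where a joint would pass 70% of its speed; a pose out of reach is approached as far as the arm can. A call is refused whole if a number of a shift passes 50 or a number of a turn 0.15, either way. A call with a gripper value outside its range is refused whole. The fingers move at their own pace and stop on an object; "newtons" is the grip in N (left out, the last holds). Time passes only in rows, so rows that do not move let the fingers close. It gives the time, the measured TCP pose, the force, the opening and the grip force at its end, in the units of the state.
- monitor.observe(): the state, without advancing time (a new reading comes with each control period).
- vision.read_camera(name): name is "side" or "top" or "wrist"; returns the picture (400x640x3 uint8, red, green, blue); there is no depth.
- vision.get_calibration(name): a dict with "K" (3x3 intrinsics, pixels), "T" (4x4, takes a point from camera to world coordinates); the wrist camera has in their place "mount" (4x4, takes a point from camera to tool coordinates, whose origin is the TCP and whose axes are the flange's). Camera axes: x right, y up, looking along -z (the intrinsics and any distortion apply to the point x, -y, -z); pixel columns grow to the right and rows downward; lengths in m; the calibration is good to about 2 mm. The wrist camera is an equidistant fisheye: a pixel r from the principal point sees the ray r / f radians off the axis. A picture is of the moment at which its call begins: read the wrist's pose just before it. get_calibration takes no time and is no camera call.
- workorder.hand_in(): hands the job in; it is judged then, once.
The state is a dict: "time": time; "qpos": joint angles; "qvel": joint speeds; "joint_efforts": joint torques, N m; "tool_pos": TCP position; "tool_rot": TCP orientation; "contact_force": force on the tool from outside, world axes, zero at the start; "torque": the same for the moment, N m; "opening": finger opening in m; "grip_force": force on a finger pad.
Only numpy, scipy, OpenCV 4.12 (cv2) and the standard library are available. Lean on these libraries where they do the work, as an engineer would, in place of code of your own. Each camera call takes 0.05 s, during which the arm holds its last target. There are 200 camera calls.

## Task

With one fingertip press the spring ejector's paddle fully down so that the glazed tile pops out of its nest, and with the other finger trap the tile on the slide before it shoots off the open end into the clear bin. Nothing is to be gripped or lifted, and the crucible, tweezers and spare tile stay where they are. Finish while still holding: the paddle kept down by the one finger, and the tile, wholly out of its nest, at rest on the slide against the other.

Things in the scene. Friction and masses are not known exactly. Their poses are not given: they have to be found in the camera images.
- ramp (a point): Point on the floor of the sloping bare-metal slide, on its centre line, level across from the middle of the paddle; fixed, 100 mm above the shelf. Axes: x straight down the slide (18 degrees below level), y level across it (the paddle is at y = +52 mm), z the floor's normal. The floor is flat, 44 mm wide between two side rails 3 mm thick that stand 4 mm above it.
- nest_edge (a point): Where the slide's floor begins, on its centre line, 69 mm up the slide from the ramp point: the edge of the nest, a pocket 5 mm deep and 43 mm long in which the tile lies. The slide is slick: a tile raised out of the nest runs down it and off the end in about half a second unless something blocks it.
- open_end (a point): The open lower end of the slide's floor, on its centre line, 50 mm down the slide from the ramp point, above a low clear plastic bin 100 mm wide and 30 mm deep that is to stay empty.
- paddle_top (a point): Centre of the flat level top of the ejector's paddle, a steel push-pad 34 x 34 mm beside the slide, 52 mm from its centre line. Unpressed it is 17 mm higher than the ramp point, fully pressed 7 mm higher (the slide's floor rises 3.2 mm per 10 mm of level distance towards the nest). Its housing, 46 x 44 mm, ends 1 mm above the ramp point's height.
- ejector (a joint): How far the paddle is pressed down, in m: 0 released, 0.010 fully down. A spring returns it; it takes about 1.5 N to start and 5 N at the bottom stop. It raises the nest's floor by 0.65 mm per mm, parallel to the slide, so the tile comes level with the slide and runs off at about 0.0077.
- tile: The square white-glazed tile in the nest, 40 x 40 x 12 mm, 40 to 80 g; origin at its centre, its z axis normal to its face, its sides along the slide. At the start its centre is about 90 mm up the slide from the ramp point.
- spare_tile: Bystander: an equal white-glazed tile lying flat on a fixed 110 x 75 x 15 mm slab of pale kiln shelf beside the slide; origin at its centre.
- crucible: Bystander: small white ceramic crucible standing on the shelf, 48 mm across, 45 mm high; origin at the centre of its underside.
- tweezers: Bystander: stainless tweezers lying on the shelf on the paddle's side, 136 mm long, 22 mm wide, 6 mm high; origin at mid-length, on the shelf.
Not all that is in view belongs to the job. What is shaped like the tile but blue or turquoise is not meant.

How it is judged:
On the way, in this order (a step that is already met when the one before it is completed fails the run):
1. the paddle is pressed at least half-way while the tile still lies in its nest (value of joint ejector above 0.005 m and x of tile in the frame of ramp below -0.08 m).
2. the popped tile is stopped on the slide by a finger, the paddle still down (value of joint ejector above 0.007 m and x of tile in the frame of ramp between -0.055 and 0.035 m and z of tile in the frame of ramp between 0 and 0.02 m and linear speed of tile below 0.02 m/s and contact force between the fingers and tile above 0.02 N), for 0.3 s.
At the end, for the whole second after the job is handed in: The paddle is at least 7 mm down (of 10), the tile's centre lies on the slide between 55 mm above and 35 mm below the ramp point (out of the nest, short of the open end), its centre 0 to 20 mm off the floor, at rest (under 20 mm/s), a finger touching it with at least 0.02 N (all of step 2); the arm keeps its last pose, push and grip.
It fails at once if the tile is lifted off the slide (centre more than 35 mm above its floor) (z of tile in the frame of ramp above 0.035 m).
It fails at once if the tile leaves the slide (x of tile in the frame of ramp above 0.06 m or z of tile in the frame of ramp below -0.03 m).
It fails at once if spare tile disturbed (moved more than 15 mm) (distance of spare_tile from where it was at the start of the episode above 0.015 m).
It fails at once if crucible disturbed (moved more than 15 mm) (distance of crucible from where it was at the start of the episode above 0.015 m).
It fails at once if tweezers disturbed (moved more than 15 mm) (distance of tweezers from where it was at the start of the episode above 0.015 m).
It also fails if it takes over 32 s, if anything falls off the work surface, if the arm or the gripper's body presses on something with over 40 N, if the wrist force passes 120 N, or if a joint passes its speed limit or range.

## Working session

There is one attempt and no reset: what is moved stays moved. The work goes in short steps, Python scripts to look and compute and a tool call to move; the robot and the scene stay as the last step left them, time stands still between calls to the robot, and variables do not carry over. Pictures are saved under pics/ and viewed, at most 10 in all, crops included, and the job is handed in when it is done.

Besides the shell and the picture viewer there is one more tool, called after "Call:" as name([rows], argument=value, ...), one row to a line, values as JSON. move_arm: Moves the arm, as the interface text tells. Its arguments: {"type":"object","properties":{"rows":{"type":"array","items":{"type":"array","items":{"type":"number"}}},"newtons":{"type":"number"}},"required":["rows"]}

```bash
mkdir -p pics; python3 - <<'E'
from cell import monitor, vision
import cv2
s=monitor.observe();print({k:s[k] for k in('time','tool_pos','tool_rot','opening')})
for n in('top','side'):
    cv2.imwrite(f'pics/{n}0.png',vision.read_camera(n)[:,:,::-1])
    c=vision.get_calibration(n);print(n,c)
print(vision.get_calibration('wrist'))
E
```

```text
{'time': 0.0, 'tool_pos': array([ 0.20135686, -0.48441735,  0.22605594]), 'tool_rot': array([-3.14009470e+00, -2.23485434e-04,  3.93808191e-01]), 'opening': 0.0924320705642662}
top {'K': array([[498.72864351,   0.        , 325.15898947],
       [  0.        , 498.72864351, 191.80060648],
       [  0.        ,   0.        ,   1.        ]]), 'T': array([[-0.01479474,  0.99060969, -0.13591743,  0.44583249],
       [-0.9998857 , -0.01423389,  0.00509736,  0.04362882],
       [ 0.00311486,  0.13597731,  0.99070705,  1.08811769],
       [ 0.        ,  0.        ,  0.        ,  1.        ]])}
side {'K': array([[360.90876127,   0.        , 321.9165981 ],
       [  0.        , 360.90876127, 202.16766729],
       [  0.        ,   0.        ,   1.        ]]), 'T': array([[ 0.89126009,  0.28683572, -0.35125593,  0.31997569],
       [-0.45319146,  0.59156926, -0.66683079, -0.40876976],
       [ 0.01652132,  0.75350586,  0.65723357,  0.561337  ],
       [ 0.        ,  0.        ,  0.        ,  1.        ]])}
{'K': array([[309.70691629,   0.        , 322.31531396],
       [  0.        , 309.70691629, 199.98076023],
       [  0.        ,   0.        ,   1.        ]]), 'mount': array([[ 4.28557680e-04,  9.50143128e-01,  3.11813810e-01,
         8.41790522e-02],
       [ 9.99999753e-01, -2.33588549e-04, -6.62623056e-04,
         6.80395219e-05],
       [-5.56750608e-04,  3.11814017e-01, -9.50142994e-01,
        -1.57113794e-01],
       [ 0.00000000e+00,  0.00000000e+00,  0.00000000e+00,
         1.00000000e+00]])}
```

View pics/top0.png

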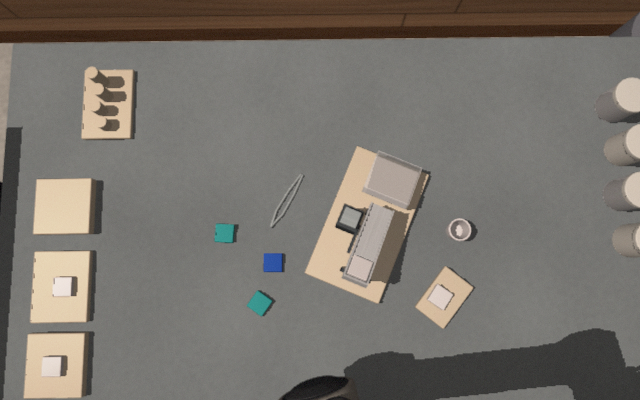

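View pics/side0.png

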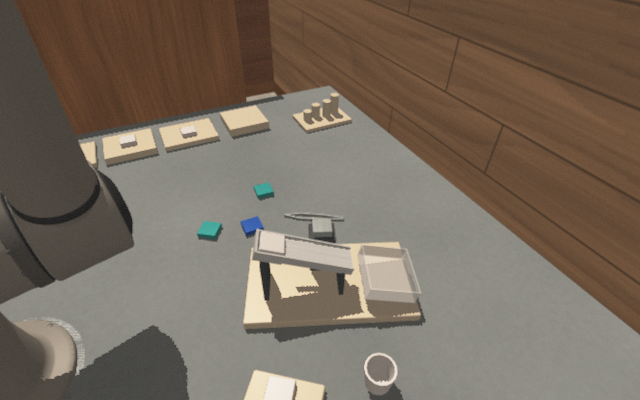

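The top view shows the slide running from the nest (tile at about 360,267) to its lower end (about 383,208), the paddle at (349,218) and the bin at (393,180). The tweezers are at (287,200), the crucible at (459,230) and the spare tile at (440,297).

```bash
python3 - <<'E'
import cv2
a=cv2.imread('pics/top0.png')[140:310,295:440]; b=cv2.imread('pics/side0.png')[205:335,235:425]
cv2.imwrite('pics/c1.png',cv2.resize(a,None,fx=3.5,fy=3.5,interpolation=cv2.INTER_CUBIC))
cv2.imwrite('pics/c2.png',cv2.resize(b,None,fx=4,fy=4,interpolation=cv2.INTER_CUBIC))
E
```

```text
(no output)
```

View pics/c1.png

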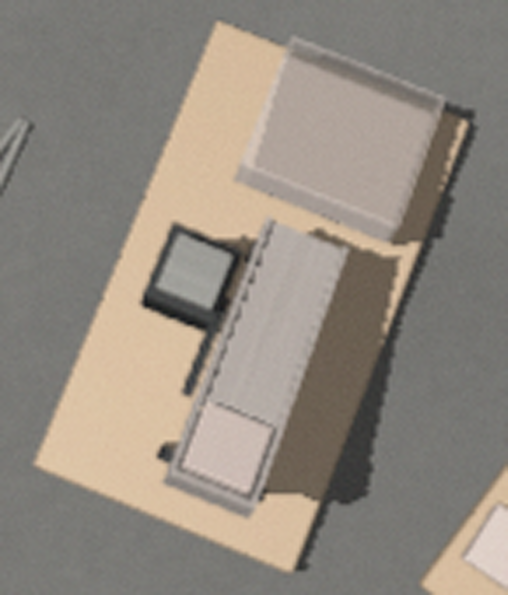

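View pics/c2.png

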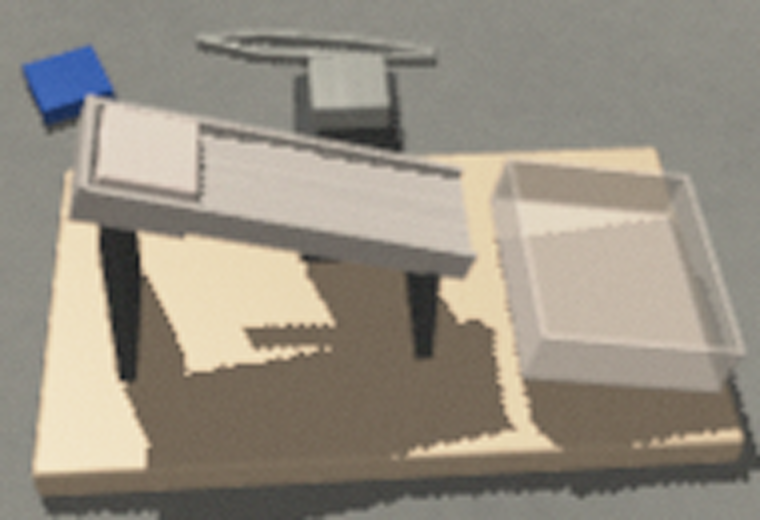

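The c1 crop puts the paddle centre at (197,272), the tile top centre at (229,448) and the slide-end rail tops at (270,220) and (347,247). In c2 the same points are at (349,81), (147,150), and (462,172) and (474,258).

```bash
cat >h.py <<'E'
import numpy as np
from cell import vision
def ray(n,p):
    c=vision.get_calibration(n);K,T=c['K'],c['T']
    d=np.array([(p[0]-K[0,2])/K[0,0],-(p[1]-K[1,2])/K[1,1],-1.]);d=T[:3,:3]@d
    return T[:3,3],d/np.linalg.norm(d)
def plane(n,p,z):
    o,d=ray(n,p);return o+d*(z-o[2])/d[2]
def tri(p,q):
    o1,d1=ray('top',p);o2,d2=ray('side',q)
    t=np.linalg.lstsq(np.c_[d1,-d2],o2-o1,rcond=None)[0]
    a,b=o1+d1*t[0],o2+d2*t[1];return (a+b)/2,np.linalg.norm(a-b)
C1=lambda x,y:(x/3.5+295,y/3.5+140)
C2=lambda x,y:(x/4+235,y/4+205)
E
python3 - <<'E'
from h import *
np.set_printoptions(precision=4,suppress=True)
for n,a,b in [('pad',(197,272),(349,81)),('tile',(229.5,448),(147,150)),('endL',(270,220),(462,172)),('endR',(347,247),(474,258)),
 ('board topleft',(218,22),(655,148)),('board nearcorner',(297,571),(35,472))]:
    print(n,*tri(C1(*a),C2(*b)))
print(plane('top',C1(197,272),.117),plane('top',C1(197,272),.132))
for p in [(287,200),(459,230),(440,297)]: print(plane('top',p,0.02))
tw=[plane('top',p,0.005) for p in[(301,176),(272,226)]];print(tw)
E
```

```text
pad [ 0.5288 -0.0122  0.1168] 0.0031452592177309315
tile [ 0.4313 -0.0265  0.1333] 0.0022064092380717484
endL [ 0.5613 -0.0571  0.0867] 0.004324491093858361
endR [ 0.5435 -0.1004  0.0864] 0.0010910924275355383
board topleft [ 0.6944 -0.0349  0.0169] 0.003881157830508342
board nearcorner [ 0.3559 -0.0732  0.0212] 0.0017669777314560777
[ 0.5273 -0.0116  0.117 ] [ 0.526  -0.0107  0.132 ]
[0.5757 0.1207 0.02  ]
[ 0.5057 -0.2472  0.02  ]
[ 0.3657 -0.2     0.02  ]
[array([0.6303, 0.0907, 0.005 ]), array([0.5212, 0.1546, 0.005 ])]
```

Triangulation gives the paddle at (0.5285, -0.012, 0.117). The slide's yaw is about -23°, and the ramp point is near (0.508, -0.060, 0.100). I'll straddle with the tool's y axis across the slide, the gripper open about 33 mm, and the TCP near (0.520, -0.037).

Call:
move_arm([
  [21, 30, 0, -0.05, 0.28],
  [21, 30, 0, -0.05, 0.28],
  [21, 30, 0, -0.05, 0.28],
  [21, 30, 0, -0.05, 0.28],
  [21, 30, 0, -0.05, 0.28],
  [21, 30, 0, -0.05, 0.28],
  [21, 30, 0, -0.05, 0.28],
  [21, 30, 0, -0.05, 0.28],
  [21, 30, 0, -0.05, 0.28],
  [21, 30, 0, -0.05, 0.28],
  [21, 30, 0, -0.05, 0.28],
  [21, 30, 0, -0.05, 0.28],
])

```text
time: 1.3
tool_pos: [0.454, -0.1234, 0.2265]
tool_rot: [3.142, 0.0, -0.208]
contact_force: [0.3, -0.2, 0.3]
opening: 0.0335
grip_force: 0.0
```

Call:
move_arm([
  [21, 30, 0, -0.05, 0.28],
  [21, 30, 0, -0.05, 0.28],
  [21, 28, 0, -0.05, 0.28],
  [4, 0, 0, -0.045, 0.28],
  [0, 0, -20, 0, 0.28],
  [0, 0, -20, 0, 0.28],
  [0, 0, 0, 0, 0.28],
  [0, 0, 0, 0, 0.28],
])

```text
time: 2.1
tool_pos: [0.5204, -0.0368, 0.1868]
tool_rot: [3.141, 0.001, -0.401]
contact_force: [0.5, -0.5, 0.9]
opening: 0.0331
grip_force: 0.0
```

```bash
python3 - <<'E'
from cell import monitor, vision
import cv2
s=monitor.observe();print({k:s[k] for k in('time','tool_pos','tool_rot','opening','contact_force')})
for n in('top','side','wrist'): cv2.imwrite(f'pics/{n}1.png',vision.read_camera(n)[:,:,::-1])
E
```

```text
{'time': 2.1, 'tool_pos': array([ 0.52036712, -0.03684914,  0.18679336]), 'tool_rot': array([ 3.14135527e+00,  8.96614001e-04, -4.01351461e-01]), 'opening': 0.03313423172876362, 'contact_force': array([ 0.51674423, -0.46860463,  0.92560305])}
```

View pics/wrist1.png

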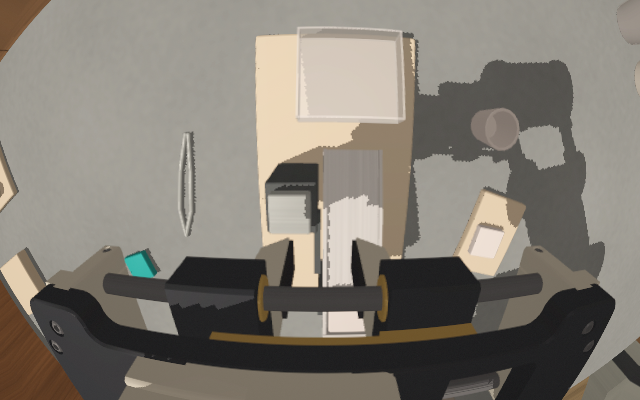

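The wrist view shows the slide parallel to the tool x axis, with its rails at u of about 323 and 381. The paddle top is around (289,214), and the fingertips are at about (288,245) and (357,245). I'll check the offsets from these pixels.

```bash
python3 - <<'E'
from h import *
from scipy.spatial.transform import Rotation as Ro
np.set_printoptions(precision=4,suppress=True)
c=vision.get_calibration('wrist');K,M=c['K'],c['mount']
p=np.array([.52037,-.03685,.18679]);R=Ro.from_euler('xyz',[3.14136,.0009,-.40135]).as_matrix()
def w(px,n=None,z=None):
    d=np.array([px[0]-K[0,2],px[1]-K[1,2]]);r=np.hypot(*d);t=r/K[0,0]
    v=np.array([d[0]/r*np.sin(t),-d[1]/r*np.sin(t),-np.cos(t)])
    o=p+R@M[:3,3];d=R@M[:3,:3]@v
    return o+d*(z-o[2])/d[2]
u=np.array([np.cos(.401),-np.sin(.401)]);v=np.array([-u[1],u[0]])
def rel(q): q=q[:2]-p[:2];return np.array([q@u,q@v])*1000
for n,px,z in [('padUL',(268,194),.117),('padUR',(312,196),.117),('padLR',(310,233),.117),('padLL',(267,234),.117),
 ('railL end',(323,151),.088),('railR end',(381,151),.088),('railL up',(323,235),.108),('railR up',(384,235),.108)]:
    q=w(px,z=z);print(n,q,rel(q))
E
```

```text
padUL [ 0.5502 -0.0047  0.117 ] [14.9412 41.2348]
padUR [ 0.5354 -0.0355  0.117 ] [13.2808  7.1188]
padLR [ 0.5075 -0.0215  0.117 ] [-17.8292   9.0772]
padLL [0.5201 0.0112 0.117 ] [-19.0105  44.114 ]
railL end [ 0.5599 -0.0551  0.088 ] [43.4864 -1.3942]
railR end [ 0.5412 -0.1003  0.088 ] [ 43.9853 -50.2953]
railL up [ 0.498  -0.0289  0.108 ] [-23.7197  -1.3859]
railR up [ 0.4774 -0.0763  0.108 ] [-24.1673 -53.126 ]
```

The offsets agree within 1–2 mm: the paddle is at (-2, +25) and the slide centre at y = -26 relative to the TCP. Descending to just above the paddle, then pressing.

Call:
move_arm([
  [0, 0, -20, 0, 0.28],
  [0, 0, -20, 0, 0.28],
  [0, 0, -15, 0, 0.28],
  [0, 0, -7, 0, 0.28],
  [0, 0, 0, 0, 0.28],
  [0, 0, 0, 0, 0.28],
])

```text
time: 2.85
tool_pos: [0.521, -0.037, 0.1256]
tool_rot: [-3.141, -0.001, -0.401]
contact_force: [0.5, -0.2, 0.4]
opening: 0.0333
grip_force: 0.0
```

Call:
move_arm([
  [0, 0, -4, 0, 0.28],
  [0, 0, -4, 0, 0.28],
  [0, 0, -3, 0, 0.28],
  [0, 0, -2, 0, 0.28],
  [0, 0, 0, 0, 0.28],
  [0, 0, 0, 0, 0.28],
])

```text
time: 3.45
tool_pos: [0.5209, -0.0369, 0.1121]
tool_rot: [-3.141, -0.001, -0.401]
contact_force: [1.4, -0.0, 3.1]
opening: 0.033
grip_force: 1.7
```

About 5 mm pressed at 3 N, which fits the spring. Continuing to the stop.

Call:
move_arm([
  [0, 0, -3, 0, 0.28],
  [0, 0, -2, 0, 0.28],
  [0, 0, -1.5, 0, 0.28],
  [0, 0, 0, 0, 0.28],
  [0, 0, 0, 0, 0.28],
  [0, 0, 0, 0, 0.28],
  [0, 0, 0, 0, 0.28],
  [0, 0, 0, 0, 0.28],
  [0, 0, 0, 0, 0.28],
  [0, 0, 0, 0, 0.28],
])

```text
time: 4.45
tool_pos: [0.521, -0.0369, 0.1069]
tool_rot: [-3.141, -0.002, -0.401]
contact_force: [-2.6, -0.1, 17.2]
opening: 0.0332
grip_force: 8.7
```

```bash
python3 - <<'E'
from cell import monitor, vision
import cv2,numpy as np
s=monitor.observe();print({k:s[k] for k in('time','tool_pos','opening','contact_force','torque')})
I=[vision.read_camera(n)[:,:,::-1] for n in('side','wrist')]
a=cv2.resize(I[0][195:335,225:415],(570,420));b=cv2.resize(I[1][140:400,240:420],(230,332))
b=cv2.copyMakeBorder(b,0,88,0,0,cv2.BORDER_CONSTANT)
cv2.imwrite('pics/s2.png',np.hstack([a,b]))
E
```

```text
{'time': 4.45, 'tool_pos': array([ 0.52102161, -0.03689498,  0.10691423]), 'opening': 0.033207287465993725, 'contact_force': array([-2.56609782, -0.08107614, 17.18114146]), 'torque': array([0.38304038, 0.38940237, 0.05659335])}
```

View pics/s2.png

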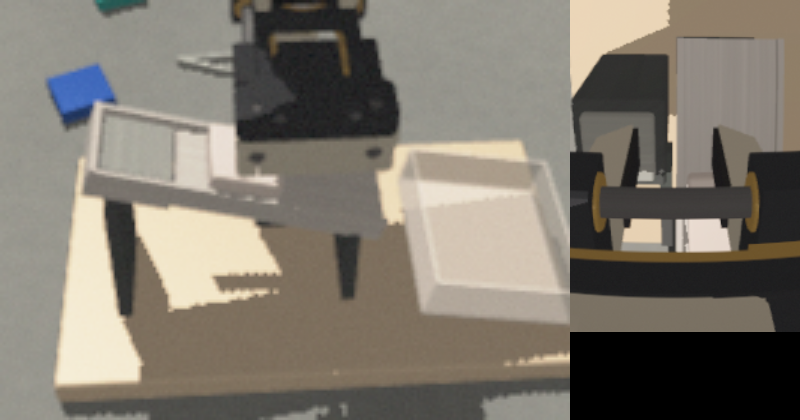

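The side view shows the nest empty (its floor raised, around 135,145) and the tile on the slide (around 235,175), clear of the nest and against the finger. The 17 N reading at z = 0.107 means the paddle is on its stop. I'll dwell briefly, then hand in.

Call:
move_arm([
  [0, 0, 0, 0, 0.28],
  [0, 0, 0, 0, 0.28],
  [0, 0, 0, 0, 0.28],
  [0, 0, 0, 0, 0.28],
  [0, 0, 0, 0, 0.28],
])

```text
time: 5.05
tool_pos: [0.521, -0.0369, 0.1069]
tool_rot: [-3.141, -0.002, -0.401]
contact_force: [-3.0, 0.0, 17.8]
opening: 0.0332
grip_force: 8.7
```

```bash
python3 -c "
from cell import workorder
print(workorder.hand_in())"
```

```text
the job is handed in; nothing more can be done
None
```

I handed the job in at about 5 s with the paddle held on its bottom stop and the tile out of its nest, at rest on the slide against the other finger; the hand-in returned no verdict.

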